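# Reset the temperature logger with the reset pin

### The job

Take the reset pin (the hanging tool with the thin round rod) up and off its hook, put its rod down the round hole in the top of the temperature logger and hold the recessed button there well down for three seconds. Finish still gripping the pin and holding the button down with it. Leave the spatula hanging on its own hook and do not press the button in the square hole, which erases the data.

Things in the scene. Friction and masses are not known exactly. Their poses are not given: they have to be found in the camera images.
- stylus: Reset pin, loose, 50 g, 139 mm long, hanging upright on either hook of the stand. Grey plastic handle, 20 mm wide (y), 14 mm thick (x); below it a steel rod 6 mm thick. The hook passes along x through its eye, 10 mm wide (y), 26 mm high. Origin: middle of the eye's ceiling; z up. Along z: solid tab 0 to +34 mm, eye 0 to -26, block to -46, collar to -55, bare rod to the tip at -105 mm.
- stylus_grip (a point): A point to pinch the reset pin, in its grip tab 12 mm above the pin's origin and 22 mm below its top. Pinch the two faces 20 mm apart across the pin's y, from above; below the tab the handle is as wide, and the stand's bar and hooks all stay below the tab except the hooks' upturned ends.
- stylus_tip (a point): The lowest point of the reset pin's rod, 105 mm below the pin's origin.
- spatula: A spatula hanging on the other hook; the same handle, weight, length and origin as the reset pin, but it ends in a flat steel blade 20 mm wide and 3 mm thick. To be left hanging there.
- stand: Fixed steel tool stand; origin under the middle of its base plate (100 mm in x, 150 mm in y, 10 mm thick), front towards its -x. A post at x = +37 mm carries a bar along y (8 mm thick, centre 137.5 mm high) with two hooks, at y = +50 and -50 mm, that point to the stand's -x. Nothing of the stand is higher than 149 mm.
- hook_left (a point): Point on top of the wire of the hook at y = +50 mm of the stand, at x = -20 mm; a tool hangs within 8 mm of it along x. The wire, 5 mm thick, runs level (top 140 mm high) to x = -43 mm, then turns up: its end at x = -52 mm stands 9 mm above the level wire's top. Raise a tool 9 to 21 mm (best 15), then draw it about 60 mm along the stand's -x to get it off.
- hook_right (a point): The same point on the equal hook at y = -50 mm of the stand.
- logger: Temperature logger, a fixed light plastic case 100 mm in x, 150 mm in y, 45 mm high; origin under its middle, front towards its -x. Flat top with a dark display at the rear, three flat keys at the front, and beside them two blind holes: a round one at (-25, +45) mm and a square one at (-25, -45) mm.
- round_hole (a point): Middle of the mouth of the round hole (14 mm diameter), level with the logger's top, 45 mm above the worktop; z up. The top of the reset button, 11.6 mm wide, lies 16 mm below the mouth when not pressed.
- square_hole (a point): Middle of the mouth of the square hole (14 x 14 mm), level with the logger's top. The erase button lies 16 mm below it; not to be pressed.
- reset_button (a joint): Travel of the reset button in the round hole: 0 up, 0.006 m fully down (hard stop). Springs back; 1.8 N starts it, 5.4 N holds it fully down. It counts as held down above 0.0035 m.
- erase_button (a joint): Travel of the erase button in the square hole, the same kind: 0 up, 0.006 m fully down.
Not all that is in view belongs to the job. What is shaped like the stylus but red is not meant.

How it is judged:
By the outcome, as a careful person would: the job done as asked, in the order asked, and still so for the second after the job is handed in, while the arm keeps its last pose, push and grip.
It also fails if it takes over 56 s, if anything falls off the work surface, if the arm or the gripper's body presses on something with over 40 N, if the wrist force passes 120 N, or if a joint passes its speed limit or range.

### The arm

A 6-joint arm with a two-finger parallel gripper is mounted at the origin on a cart in front of the work surface, level with it; the furniture and walls round the work are solid. World frame = base frame: x ahead of the robot, y to its left, z up, the work surface at z = 0. Lengths are in mm, angles in rad, forces in N, time in s.
With the tool pointing down it reaches from about 400 to 925 mm from the base axis. Payload 12.5 kg.
Tool frame: the origin (TCP) lies midway between the tips of the shut fingers; the grasp point (between the pads) lies 19 mm behind it (env.pinch_z is the z of the grasp point in the tool frame, in mm); z points along the fingers, y is the line along which they close (so a half turn about z gives the same grasp; the last joint's range is limited). The gripper opens to 95 mm and grips with 3 to 60 N. Pads are 20 mm wide; open, the fingers measure 119 mm over their backs; the gripper's body (75 mm by 180 mm) begins 59 mm behind the grasp point.
Start: joints at [1.09, 0.491, 1.559, -0, 1.092, -0.106], TCP at [228.789, 581.638, 214.661] pointing down, gripper open.
Joint ranges: [-3.1, 3.1], [-0.84, 2.19], [0.05, 2.79], [-1.13, 4.28], [0.06, 2.93], [-2.69, 2.69]. Speed limits (rad/s): [2.22, 2.22, 2.79, 3.14, 3.14, 3.14].

### API

Orientations are given as [roll, pitch, yaw] about the fixed x, y, z axes, in that order (R = Rz(yaw) Ry(pitch) Rx(roll)).
In Python, from cell import env, eyes gives the robot as it stands.
- The arm moves only by the shell command python3 -m inch 'ROWS'. ROWS is JSON, a list of rows, each a list of 3 entries, a list of its own where there are three numbers: the shift along the tool's x, y, z in units of 60 mm (1.0 is 60 mm), then the turn about the tool's z in units of 5 degrees (1.0 is 5 degrees), then the closure, from -1 (fully open) to 1 (shut). In form: [[[tx, ty, tz], turn, claw], ...]. A call has exactly 10 rows; each row shifts and turns the commanded pose from where the row before left it, along the tool's axes as they then stand; what a row does not reach is not made up. A row lasts 1/8 s, in which the tool goes at most 62.5 mm and 10.7 degrees, less where a joint would pass 70% of its speed; a pose out of reach is approached as far as the arm can. A call is refused whole if a number of a shift passes 1 or a number of a turn 1, either way. A call with a gripper value outside its range is refused whole. The fingers move at their own pace and stop on an object; the grip force is fixed at half the most. Time passes only in rows, so rows that do not move let the fingers close, or fill a call up. It gives the time, the measured TCP pose, the force, the opening and the grip force at its end, in the units of the state.
- env.state(): the state, without advancing time (a new reading comes with each control period).
- eyes.read_camera(name): name is "scene" or "top" or "wrist"; returns a dict with "pixels" (384x512x3 uint8, red, green, blue), "fx", "fy", "cx", "cy" (pixels), "distortion" ([k1, k2, p1, p2, k3] as OpenCV has them; the pictures are not rectified), "extrinsics" (4x4, takes a point from world to camera coordinates). Camera axes: x right, y down, z forward; pixel columns grow to the right and rows downward; lengths in mm; the calibration is good to about 2 mm. A picture is of the moment at which its call begins. There is no depth.
- env.job_done(): hands the job in; it is judged then, once.
Trained networks look in a picture, given as the dict that the camera call returned (one of the last four; its "shot" number tells which), for a name from the list of things; names that differ only in an ending like _2 or _b are one class to them, and where a whole thing is asked for, a point or a joint stands for the part that bears it (a point fixed in the world has none). Each returns a list of dicts, best first, with "score" (0 to 1); they miss things now and then, are a little off and sometimes report something else, mostly with a low value. They report only what shows in the picture. A call takes as long as a camera call. They do not tell look-alikes from the thing itself.
- eyes.boxes_of(name, picture): "centre" ([row, column] in pixels, amid what is visible of it).
- eyes.cut_out(name, picture): "mask" (384x512 bool, what is visible of it) and "centre" ([row, column] in pixels, amid what is visible of it).
- eyes.spot_point(name, picture): "centre" ([row, column] in pixels: a listed point, or the origin of a listed thing).
The state is a dict: "t": time; "joints": joint angles; "qvel": joint speeds; "tau": joint torques, N m; "eef_pos": TCP position; "tcp_rot": TCP orientation; "ft_force": force on the tool from outside, world axes, zero at the start; "moment": the same for the moment, N m; "opening": opening from 0.0 (shut) to 1.0 (fully open); "grip_force": force on a finger pad.
Only numpy, scipy, OpenCV 4.12 (cv2) and the standard library are available. Lean on these libraries where they do the work, as an engineer would, in place of code of your own. Each camera call takes 0.05 s, during which the arm holds its last target. There are 200 camera calls.

## Working session

There is one attempt and no reset: what is moved stays moved. The work goes in short steps, Python scripts to look and compute and a shell command to move; the robot and the scene stay as the last step left them, time stands still between calls to the robot, and variables do not carry over. Pictures are saved under pics/ and viewed, at most 10 in all, crops included, and the job is handed in when it is done.

```bash
mkdir -p pics; ls; cat > h.py <<'E'
import numpy as np, cv2
from cell import env, eyes
def ray(p,rc):
    K=np.array([[p["fx"],0,p["cx"]],[0,p["fy"],p["cy"]],[0,0,1.]])
    u=cv2.undistortPoints(np.array([[[rc[1],rc[0]]]],float),K,np.array(p["distortion"],float))[0,0]
    E=np.array(p["extrinsics"]);R=E[:3,:3]
    d=R.T@np.array([u[0],u[1],1.]);return -R.T@E[:3,3],d/np.linalg.norm(d)
def atz(p,rc,z):
    o,d=ray(p,rc);return o+d*(z-o[2])/d[2]
def tri(rs):
    A=0;b=0
    for o,d in rs:
        M=np.eye(3)-np.outer(d,d);A=A+M;b=b+M@o
    x=np.linalg.solve(A,b);return x,[round(float(np.linalg.norm(np.cross(x-o,d))),1) for o,d in rs]
def proj(p,X):
    E=np.array(p["extrinsics"]);K=np.array([[p["fx"],0,p["cx"]],[0,p["fy"],p["cy"]],[0,0,1.]])
    q,_=cv2.projectPoints(np.array(X,float).reshape(-1,1,3),cv2.Rodrigues(E[:3,:3])[0],E[:3,3],K,np.array(p["distortion"],float));return q[:,0,::-1]
E
cat > a.py <<'E'
from h import *
np.set_printoptions(precision=1,suppress=True)
s=env.state();print(s["t"],s["eef_pos"],s["tcp_rot"],env.pinch_z,s["opening"])
P={n:eyes.read_camera(n) for n in("scene","top","wrist")}
Z=dict(stylus=140,stylus_grip=152,stylus_tip=35,spatula=140,hook_left=140,hook_right=140,round_hole=45,square_hole=45,stand=0,logger=0)
for n,p in P.items():
    print(n,"cam",ray(p,(192,256))[0])
    cv2.imwrite(f"pics/{n}0.png",p["pixels"][:,:,::-1])
    for k,z in Z.items():
        for r in eyes.spot_point(k,p)[:3]:
            print(n,k,round(r["score"],2),np.array(r["centre"]),atz(p,r["centre"],z))
E
python3 a.py
python3 -c "
import cv2,numpy as np
a=[cv2.imread(f'pics/{n}0.png') for n in('scene','top')]
cv2.imwrite('pics/st.png',cv2.resize(np.vstack(a),(400,600)))"
```

```text
pics
0.0 [228.7 581.4 214. ] [-3.1 -0.   2.8] -18.8 1.0029042513051643
scene cam [ -51.2 -136.8  768. ]
scene stylus 0.96 [184.7 190.2] [511.3 257.9 140. ]
scene stylus 0.66 [164.9 234.8] [600.4 199.8 140. ]
scene stylus 0.22 [216.4 184. ] [429.8 226.3 140. ]
scene stylus_grip 0.71 [177.1 190.8] [520.7 260.1 152. ]
scene stylus_grip 0.56 [158.5 236.4] [607.9 198.9 152. ]
scene stylus_tip 0.87 [219.9 198.4] [513.2 252.5  35. ]
scene stylus_tip 0.6 [198.9 237.6] [604.3 200.2  35. ]
scene spatula 0.74 [170.2 153. ] [521.  353.4 140. ]
scene hook_left 0.77 [167.9 154.5] [528.5 354.4 140. ]
scene hook_right 0.76 [183.1 192.4] [517.1 256.  140. ]
scene hook_right 0.56 [172.5 155. ] [516.3 345.4 140. ]
scene round_hole 0.75 [271.8 297.5] [457.5   5.1  45. ]
scene round_hole 0.19 [215.1 185.2] [507.  280.7  45. ]
scene square_hole 0.68 [182.7 193.3] [605.1 314.1  45. ]
scene stand 0.67 [216.2 184.4] [537.9 306.7   0. ]
scene logger 0.61 [280.6 319. ] [484.7 -33.7   0. ]
top cam [469.  146.2 963.4]
top stylus 0.61 [200.7 205.9] [522.  260.2 140. ]
top stylus 0.52 [149.5 227.9] [628.1 214.8 140. ]
top stylus_grip 0.51 [198.8 206.6] [525.1 257.1 152. ]
top stylus_grip 0.49 [147.7 226.6] [629.6 216.5 152. ]
top stylus_tip 0.48 [156.  237.1] [632.7 202.1  35. ]
top spatula 0.58 [201.2 157.5] [521.7 361.2 140. ]
top hook_left 0.81 [198.9 161.5] [526.4 352.8 140. ]
top hook_right 0.68 [203.9 159.8] [516.1 356.2 140. ]
top hook_right 0.6 [205.9 209.4] [511.3 253.  140. ]
top round_hole 0.92 [232.9 327.6] [452.4  -3.8  45. ]
top square_hole 0.56 [215.  364.8] [492.2 -90.5  45. ]
top stand 0.84 [198.8 194.3] [535.8 307.7   0. ]
top logger 0.78 [217.8 341. ] [487.3 -44.1   0. ]
top logger 0.46 [199.5 191.2] [534.2 315.2   0. ]
wrist cam [159.3 609.7 384.1]
```

View pics/scene0.png

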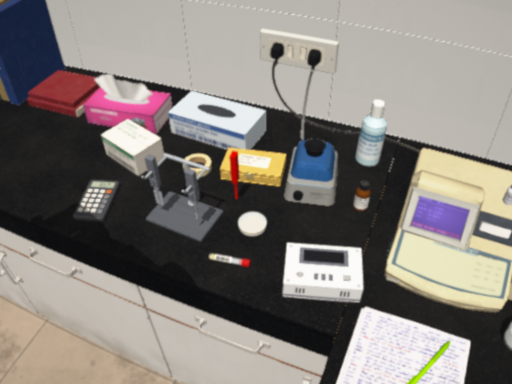

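View pics/top0.png

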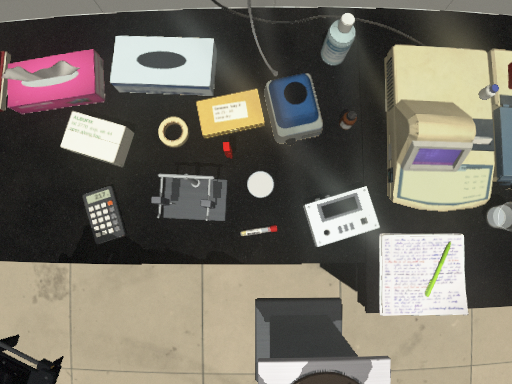

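The scene view shows the stand at about (185,190) with two tools hanging on it, the red look-alike behind it at (235,175), and the logger at (322,270). The top view puts the stand at (190,195) and the logger at (342,215), turned about 25°. I'll move the wrist camera over the stand.

```bash
python3 -m inch '[[[0,0,-0.65],-0.95,-1],[[0,0,-0.65],-0.95,-1],[[0,0,-0.65],-0.9,-1],[[-0.72,-0.67,0],0,-1],[[-0.72,-0.67,0],0,-1],[[-0.72,-0.67,0],0,-1],[[-0.72,-0.67,0],0,-1],[[-0.72,-0.67,0],0,-1],[[-0.72,-0.67,0],0,-1],[[-0.72,-0.67,0],0,-1]]'
sed -i 's/precision=1/precision=3/; s/("scene","top","wrist")/("wrist",)/; s/0\.png/1.png/' a.py; python3 a.py
```

```text
t: 2.9
eef_pos: [493.0, 261.6, 331.9]
tcp_rot: [3.141, 0.0, 3.011]
ft_force: [1.0, 0.4, 0.6]
opening: 1.001
grip_force: 0.0
2.9 [493.028 261.609 331.858] [3.141 0.    3.011] -18.8 1.0008762556399222
wrist cam [418.852 271.889 501.762]
wrist stylus 0.88 [188.7 259.1] [523.296 259.365 140.   ]
wrist stylus 0.83 [253.3 243.9] [611.863 226.894 140.   ]
wrist stylus_grip 0.75 [186.1 258.2] [516.378 259.111 152.   ]
wrist stylus_grip 0.52 [260.3 239. ] [614.966 220.396 152.   ]
wrist stylus_tip 0.6 [167.6 257. ] [517.942 256.943  35.   ]
wrist stylus_tip 0.6 [227.5 245.8] [619.379 224.183  35.   ]
wrist spatula 0.83 [179.1 333.6] [522.995 355.029 140.   ]
wrist hook_left 0.82 [177.7 335.4] [521.455 357.436 140.   ]
wrist hook_right 0.96 [185.1 257.4] [518.28  257.834 140.   ]
wrist round_hole 0.89 [155.8  88.9] [460.834  -7.883  45.   ]
wrist square_hole 0.69 [177.7  48.6] [486.588 -88.868  45.   ]
wrist stand 0.67 [171.7 285.9] [539.14  304.893   0.   ]
wrist logger 0.89 [169.3  96.4] [490.548 -28.306  -0.   ]
```

View pics/wrist1.png

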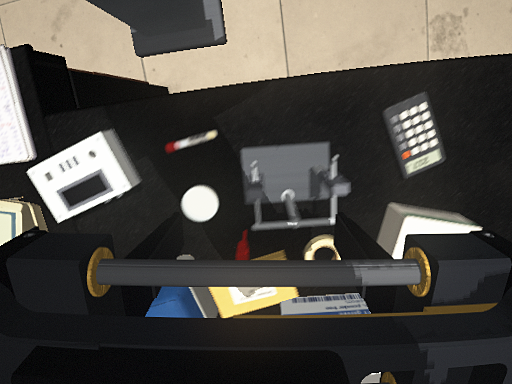

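The wrist picture shows the stand at about (288,185), one tool near (257,187) and another near (335,180), with the red look-alike at (243,245). I'll zoom in to tell the rod from the blade.

```bash
python3 -c "
import cv2,numpy as np
a=cv2.imread('pics/scene0.png')[145:245,135:245];b=cv2.imread('pics/wrist1.png')[130:240,230:360]
r=lambda i:cv2.resize(i,(400,600*400//600),interpolation=cv2.INTER_CUBIC)
cv2.imwrite('pics/z.png',np.clip(np.hstack([r(a),r(b)]).astype(float)*1.6,0,255))"
```

```text
[ WARN:0@0.093] global loadsave.cpp:1063 imwrite_ Unsupported depth image for selected encoder is fallbacked to CV_8U.
```

View pics/z.png

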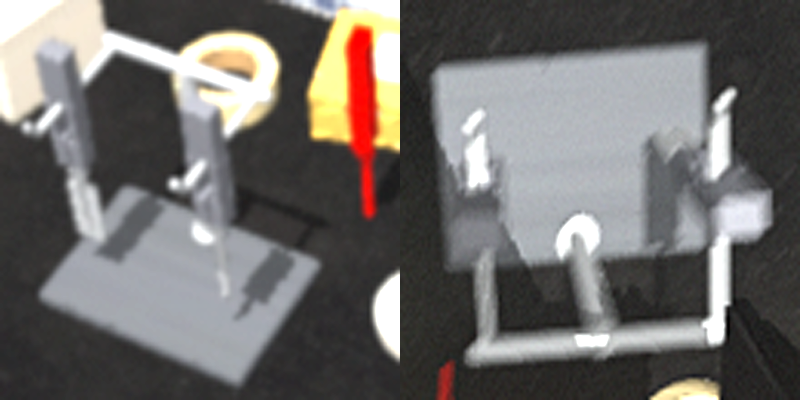

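The left tool ends in the flat blade, so it's the spatula. The right tool, over the plate's near side, has the thin rod and its grip sits on the right hook.

```bash
cat > b.py <<'E'
from h import *
np.set_printoptions(precision=1,suppress=True)
p=eyes.read_camera("wrist")
for rc in [(227.6,252.7),(220.8,332.3)]: print(atz(p,rc,137.5))
for rc in [(162.5,255),(156.7,336.5)]: print(atz(p,rc,147))
P=[p]+[eyes.read_camera(n) for n in("scene","top")]
for k in("stylus","stylus_grip","hook_left","hook_right","spatula","round_hole","square_hole","stand","logger"):
    g=[eyes.spot_point(k,q)[:1] for q in P]
    rs=[ray(q,r[0]["centre"]) for q,r in zip(P,g) if r]
    print(k,tri(rs),[round(r[0]["score"],2) for r in g if r])
E
python3 b.py
```

```text
[575.1 246.3 137.5]
[579.2 353.  137.5]
[485.9 261.3 147. ]
[491.4 361.2 147. ]
stylus (array([637.1, 219.8,  99.9]), [2.2, 3.7, 3.8]) [0.7, 0.79, 0.6]
stylus_grip (array([576. , 253.9, 105.8]), [42.2, 39.8, 70.2]) [0.9, 0.77, 0.69]
hook_left (array([522.3, 356. , 143. ]), [0.3, 0.3]) [0.89, 0.78]
hook_right (array([516. , 255. , 140.1]), [2.1, 2.1]) [0.82, 0.64]
spatula (array([523.7, 355.4, 137.1]), [1.7, 1.7]) [0.89, 0.79]
round_hole (array([455.9,   2.2,  52.5]), [1.7, 0.3, 1.6]) [0.72, 0.97, 0.87]
square_hole (array([485.8, -90. ,  39.8]), [6.5, 6.1, 4.4]) [0.82, 0.57, 0.82]
stand (array([534.2, 309.1,   2.7]), [4.5, 1.7, 2.9]) [0.77, 0.87, 0.84]
logger (array([489.7, -35.2,   1.5]), [5.3, 2.6, 6.9]) [0.55, 0.95, 0.88]
```

```bash
python3 -m inch '[[[0,0,0],-0.6,-1],[[-0.1,0,0.5],0,-1],[[-0.1,0,0.5],0,-1],[[-0.1,0,0.5],0,-1],[[-0.12,0,0.5],0,-1],[[0,0,0],0,-1],[[0,0,0],0,-1],[[0,0,0],0,-1],[[0,0,0],0,-1],[[0,0,0],0,-1]]'
cat > c.py <<'E'
from h import *
np.set_printoptions(precision=1,suppress=True)
p=eyes.read_camera("wrist");cv2.imwrite("pics/w2.png",p["pixels"][:,:,::-1])
for k,z in dict(stylus=140,stylus_grip=152,hook_left=140,hook_right=140,stylus_tip=35,spatula=140,round_hole=45,square_hole=45,logger=0).items():
    for r in eyes.spot_point(k,p)[:3]: print(k,round(r["score"],2),np.array(r["centre"]),atz(p,r["centre"],z))
E
python3 c.py
```

```text
t: 6.2
eef_pos: [517.1, 261.4, 212.1]
tcp_rot: [3.141, 0.001, 3.064]
ft_force: [-1.0, 0.2, 0.2]
opening: 1.003
grip_force: 0.0
stylus 0.93 [195.8 253.9] [518.8 258.  140. ]
stylus 0.61 [290.  229.4] [611.4 226.9 140. ]
stylus_grip 0.61 [299.2 227.9] [612.8 226.4 152. ]
stylus_grip 0.57 [197.6 253.1] [516.5 257.7 152. ]
hook_left 0.95 [191.3 366.5] [522.4 355.6 140. ]
hook_left 0.35 [137.4  32.9] [452.3  73.4 140. ]
hook_right 0.82 [193.4 251.5] [516.5 256.2 140. ]
stylus_tip 0.96 [243.4 237.9] [614.9 227.8  35. ]
stylus_tip 0.82 [168.8 253.3] [517.9 255.9  35. ]
spatula 0.6 [191.  369.6] [522.4 358.3 140. ]
round_hole 0.85 [140.8  33.3] [460.2  -3.5  45. ]
logger 0.65 [165.1  42.4] [496.7 -35.2   0. ]
```

View pics/w2.png

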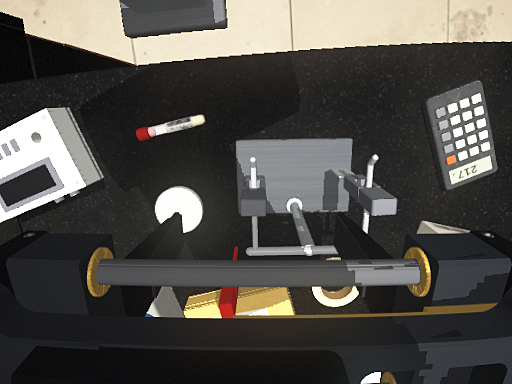

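The wrist view shows the pin at (253,195), square to the gripper and between the fingers; the spatula is at (370,195). I'll descend and grip.

```bash
python3 -m inch '[[[-0.01,-0.065,0.3],0,-1],[[0,0,0.4],0,-1],[[0,0,0.4],0,-1],[[0,0,0.22],0,-1],[[0,0,0],0,-1],[[0,0,0],0,1],[[0,0,0],0,1],[[0,0,0],0,1],[[0,0,0],0,1],[[0,0,0],0,1]]'
```

```text
t: 7.95
eef_pos: [517.5, 257.4, 132.6]
tcp_rot: [3.141, 0.0, 3.064]
ft_force: [0.8, -0.4, -0.1]
opening: 0.53
grip_force: 0.0
```

```bash
python3 -m inch '[[[0,0,0],0,1],[[0,0,0],0,1],[[0,0,0],0,1],[[0,0,0],0,1],[[0,0,0],0,1],[[0,0,0],0,1],[[0,0,0],0,1],[[0,0,-0.08],0,1],[[0,0,-0.08],0,1],[[0,0,-0.09],0,1]]'
```

```text
t: 9.2
eef_pos: [517.5, 257.4, 147.9]
tcp_rot: [3.141, 0.0, 3.064]
ft_force: [-0.7, 0.5, -0.4]
opening: 0.208
grip_force: 30.0
```

```bash
python3 -m inch '[[[0.15,0,0],0,1],[[0.15,0,0],0,1],[[0.15,0,0],0,1],[[0.15,0,0],0,1],[[0.15,0,0],0,1],[[0.2,0,0],0,1],[[0.2,0,0],0,1],[[0.2,0,0],0,1],[[0,0,0],0,1],[[0,0,0],0,1]]'
cat > d.py <<'E'
from h import *
np.set_printoptions(precision=1,suppress=True)
P=[eyes.read_camera(n) for n in("wrist","scene","top")]
print(env.state()["eef_pos"],env.state()["tcp_rot"],env.state()["ft_force"])
Z=dict(stylus=env.state()["eef_pos"][2]+7,stylus_tip=env.state()["eef_pos"][2]-98,hook_right=140,spatula=140,round_hole=45,square_hole=45,logger=0)
for q,n in zip(P,"wst"):
  cv2.imwrite(f"pics/{n}3.png",q["pixels"][:,:,::-1])
  for k,z in Z.items():
    for r in eyes.spot_point(k,q)[:2]: print(n,k,round(r["score"],2),np.array(r["centre"]),atz(q,r["centre"],z))
E
python3 d.py
python3 -c "
import cv2,numpy as np
a=cv2.imread('pics/s3.png')[120:270,110:260];b=cv2.imread('pics/w3.png')[100:250,175:325]
r=lambda i:cv2.resize(i,(400,400),interpolation=cv2.INTER_CUBIC)
cv2.imwrite('pics/z3.png',np.hstack([r(a),r(b)]))"
```

```text
t: 10.45
eef_pos: [437.0, 263.8, 147.6]
tcp_rot: [3.141, 0.0, 3.064]
ft_force: [0.3, 0.1, -0.4]
opening: 0.207
grip_force: 30.0
[437.  263.7 147.4] [3.1 0.  3.1] [-0.2  0.2 -0.8]
w stylus 0.93 [235.2 261.4] [439.  266.1 154.4]
w stylus_tip 0.56 [192.2 259.7] [443.7 265.2  49.4]
w hook_right 0.69 [321.3 254.8] [514.4 255.8 140. ]
w spatula 0.74 [322.2 393.1] [525.4 358.6 140. ]
w round_hole 0.97 [224.3  10.5] [460.5  -1.9  45. ]
w logger 0.94 [238.3  22.1] [496.2 -36.7   0. ]
s stylus 0.69 [204.1 166.1] [433.7 265.6 154.4]
s stylus 0.57 [167.7 237.2] [579.4 183.8 154.4]
s stylus_tip 0.72 [197.4 237.1] [595.4 196.6  49.4]
s stylus_tip 0.68 [242.2 175.6] [429.2 259.2  49.4]
s hook_right 0.9 [182.7 191.1] [517.2 259.1 140. ]
s round_hole 0.57 [269.9 296.9] [461.3   7.7  45. ]
s square_hole 0.96 [277.2 344.5] [478.9 -83.   45. ]
s logger 0.83 [278.2 321.8] [492.5 -37.2   0. ]
t stylus 0.64 [149.7 225.2] [625.  219.2 154.4]
t stylus_tip 0.43 [158.5 234.2] [624.5 207.9  49.4]
t hook_right 0.57 [207.6 212.5] [507.7 246.6 140. ]
t spatula 0.6 [203.3 159.2] [517.3 357.5 140. ]
t round_hole 0.95 [232.4 327. ] [453.6  -2.5  45. ]
t square_hole 0.83 [219.4 365. ] [482.1 -90.7  45. ]
t logger 0.93 [214.3 340.8] [495.6 -43.8   0. ]
```

View pics/z3.png

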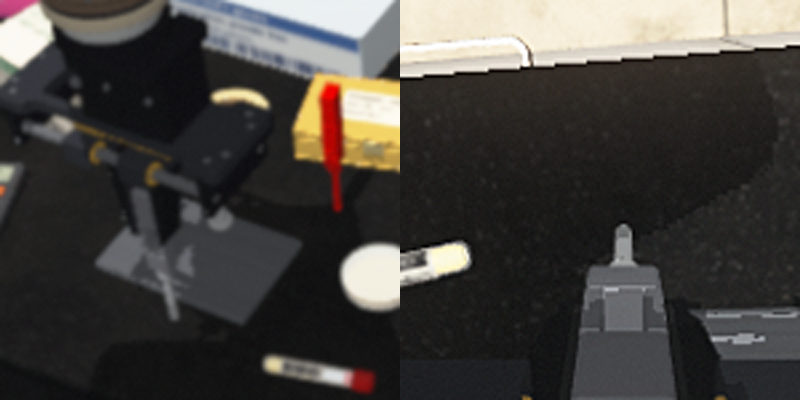

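The pin is off its hook and in the grip, rod pointing down; the right panel shows the tip at (623,235) of the crop. I'll carry it to above the round hole.

```bash
python3 -m inch '[[[0,0,-0.5],0,1],[[0,0,-0.5],0,1],[[-0.11,-0.73,0],0,1],[[-0.11,-0.73,0],0,1],[[-0.11,-0.73,0],0,1],[[-0.11,-0.73,0],0,1],[[-0.11,-0.73,0],0,1],[[-0.11,-0.73,0],0,1],[[0,0,0.3],0,1],[[0,0,0.3],0,1]]'
python3 d.py
python3 -c "
import cv2,numpy as np
a=cv2.imread('pics/s3.png')[200:320,250:370];b=cv2.imread('pics/w3.png')[90:290,150:350]
r=lambda i:cv2.resize(i,(400,400),interpolation=cv2.INTER_CUBIC)
cv2.imwrite('pics/z4.png',np.hstack([r(a),r(b)]))"
```

```text
t: 12.9
eef_pos: [455.7, -2.1, 171.1]
tcp_rot: [3.142, 0.001, 3.062]
ft_force: [-0.1, 0.3, 0.2]
opening: 0.209
grip_force: 30.0
[455.4  -1.4 171.1] [ 3.1 -0.   3.1] [-0.  -0.1  0. ]
w stylus 0.83 [234.5 257.9] [457.1  -1.9 178.1]
w stylus_tip 0.93 [185.9 255.2] [455.9  -4.5  73.1]
w stylus_tip 0.71 [282.7 431.5] [579.5 176.9  73.1]
w round_hole 0.64 [180.3 257.9] [457.9  -2.1  45. ]
w square_hole 0.67 [211.9 181.6] [486.4 -86.7  45. ]
w logger 0.61 [200.8 234.1] [493.1 -34.1  -0. ]
s stylus 0.68 [163.9 236.9] [565.2 176.8 178.1]
s stylus 0.56 [228.3 302.1] [453.    2.1 178.1]
s stylus_tip 0.98 [266.4 301.5] [452.3  -3.2  73.1]
s stylus_tip 0.75 [199.2 234.1] [566.6 189.3  73.1]
s hook_right 0.9 [180.3 192. ] [524.2 260.8 140. ]
s spatula 0.77 [172.  154.8] [517.5 346.7 140. ]
s round_hole 0.8 [272.7 296.7] [454.9   5.8  45. ]
s square_hole 0.81 [278.2 345.6] [477.5 -85.6  45. ]
s logger 0.97 [279.8 320.6] [487.8 -36.2   0. ]
t stylus 0.59 [148.5 227.6] [622.8 212.3 178.1]
t stylus_tip 0.66 [158.3 230. ] [621.  215.7  73.1]
t hook_right 0.65 [204. 208.] [515.2 255.9 140. ]
t spatula 0.62 [200.  161.9] [524.1 351.9 140. ]
t round_hole 0.82 [230.9 326.7] [457.   -1.8  45. ]
t logger 0.62 [216.3 341.4] [490.8 -45.2   0. ]
```

View pics/z4.png

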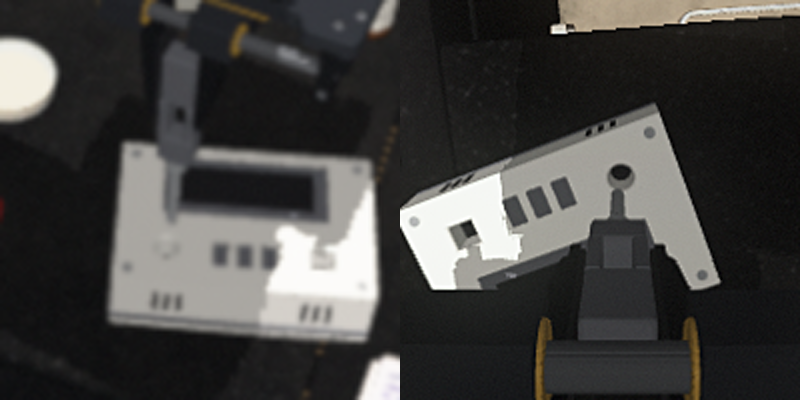

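The wrist crop shows the rod tip at (616,190) and the round hole at (621,176), so the pin is close to lined up. The square hole is well away at (465,235). I'll compute the fine offset.

```bash
cat > e.py <<'E'
from h import *
import sys
np.set_printoptions(precision=1,suppress=True)
z=env.state()["eef_pos"][2]-98
for n,t,h in(("wrist",(185,258),(178,260.5)),("scene",(266.6,301.3),(272.9,299.8))):
    p=eyes.read_camera(n)
    print(n,"hand", atz(p,t,z),atz(p,h,45))
    T=[];H=[]
    for i in range(4):
        p=eyes.read_camera(n)
        t=[r for r in eyes.spot_point("stylus_tip",p) if abs(atz(p,r["centre"],z)[1])<30][:1]
        h=[r for r in eyes.spot_point("round_hole",p) if abs(atz(p,r["centre"],45)[1])<30][:1]
        if t:T.append(atz(p,t[0]["centre"],z))
        if h:H.append(atz(p,h[0]["centre"],45))
    print(n,"net",np.mean(T,0),np.std(T,0),np.mean(H,0),np.std(H,0))
E
python3 e.py
```

```text
wrist hand [455.1  -1.1  73.4] [455.6   1.5  45. ]
wrist net [457.3  -1.8  73.4] [0.9 1.6 0. ] [458.4  -2.1  45. ] [1. 1. 0.]
scene hand [451.5  -3.1  73.4] [456.7   0.1  45. ]
scene net [454.2  -1.3  73.4] [0.6 3.1 0. ] [460.4   5.3  45. ] [1.9 3.2 0. ]
```

```bash
python3 -m inch '[[[-0.022,0.035,0.12],0,1],[[0,0,0.12],0,1],[[0,0,0.1],0,1],[[0,0,0],0,1],[[0,0,0],0,1],[[0,0,0],0,1],[[0,0,0],0,1],[[0,0,0],0,1],[[0,0,0],0,1],[[0,0,0],0,1]]'
python3 - <<'E'
from h import *
o=[]
for n in("wrist","scene"):
    p=eyes.read_camera(n);c=proj(p,[457,0,47])[0].astype(int);print(n,c-25)
    i=p["pixels"][c[0]-25:c[0]+25,c[1]-25:c[1]+25,::-1]
    o.append(cv2.resize(i,(400,400),interpolation=cv2.INTER_CUBIC))
cv2.imwrite("pics/z5.png",np.hstack(o))
E
```

```text
t: 16.65
eef_pos: [457.1, 0.6, 151.0]
tcp_rot: [3.142, 0.0, 3.064]
ft_force: [0.3, 0.4, -0.0]
opening: 0.207
grip_force: 30.0
wrist [158 232]
scene [247 274]
```

View pics/z5.png

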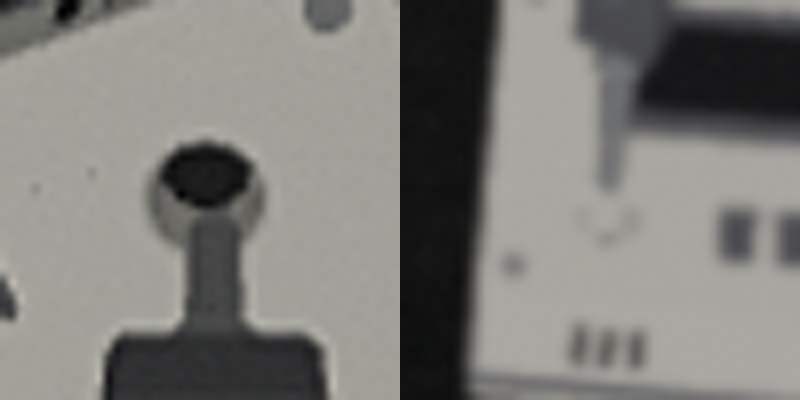

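The wrist panel shows the hole centred at about (206,196) and the rod tip's near rim at (213,209). The scene panel shows the tip at (609,190) and the hole at (607,220).

```bash
python3 - <<'E'
from h import *
np.set_printoptions(precision=1,suppress=True)
z=env.state()["eef_pos"][2]-98
for n,t,h in(("wrist",(158+208.5/8,232+213/8),(158+196/8,232+206/8)),("scene",(247+190/8,274+209/8),(247+220/8,274+207/8))):
    p=eyes.read_camera(n);o,d=ray(p,t);u=d[:2]/np.linalg.norm(d[:2])
    T=atz(p,t,z)[:2]+3*u;H=atz(p,h,45)[:2];print(n,z,T,H,H-T)
E
```

```text
wrist 53.019255561212844 [458.7   1.4] [456.3   0.7] [-2.4 -0.7]
scene 53.019255561212844 [458.9   0.5] [453.2  -1.2] [-5.8 -1.7]
```

```bash
python3 -m inch '[[[0.045,-0.018,0],0,1],[[0,0,0],0,1],[[0,0,0],0,1],[[0,0,0.04],0,1],[[0,0,0.05],0,1],[[0,0,0.05],0,1],[[0,0,0.05],0,1],[[0,0,0.05],0,1],[[0,0,0.04],0,1],[[0,0,0],0,1]]'
python3 - <<'E'
from h import *
o=[]
for n in("wrist","scene"):
    p=eyes.read_camera(n);c=proj(p,[457,0,47])[0].astype(int);print(n,c-25)
    i=p["pixels"][c[0]-25:c[0]+25,c[1]-25:c[1]+25,::-1]
    o.append(cv2.resize(i,(400,400),interpolation=cv2.INTER_CUBIC))
cv2.imwrite("pics/z6.png",np.hstack(o))
E
```

```text
t: 18.1
eef_pos: [454.3, -0.2, 134.1]
tcp_rot: [3.141, -0.0, 3.063]
ft_force: [-0.1, -0.5, -0.7]
opening: 0.209
grip_force: 30.0
wrist [166 233]
scene [247 274]
```

View pics/z6.png

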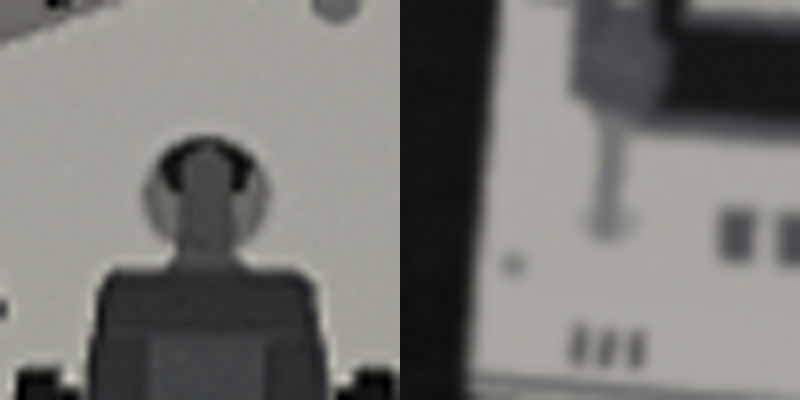

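The rod is inside the round hole: it's centred at (206,190) against the hole at (206,195), and there's no contact force. I'll press in small steps.

```bash
python3 -m inch '[[[0,0,0.04],0,1],[[0,0,0.04],0,1],[[0,0,0.03],0,1],[[0,0,0.03],0,1],[[0,0,0.02],0,1],[[0,0,0],0,1],[[0,0,0],0,1],[[0,0,0],0,1],[[0,0,0],0,1],[[0,0,0],0,1]]'
```

```text
t: 19.45
eef_pos: [454.4, -0.3, 124.6]
tcp_rot: [3.142, 0.0, 3.064]
ft_force: [-0.5, -0.4, 1.6]
opening: 0.208
grip_force: 30.0
```

```bash
python3 -m inch '[[[0,0,0.025],0,1],[[0,0,0.025],0,1],[[0,0,0],0,1],[[0,0,0],0,1],[[0,0,0],0,1],[[0,0,0],0,1],[[0,0,0],0,1],[[0,0,0],0,1],[[0,0,0],0,1],[[0,0,0],0,1]]'
```

```text
t: 20.7
eef_pos: [454.4, -0.3, 121.6]
tcp_rot: [3.141, 0.0, 3.063]
ft_force: [0.3, 0.2, 2.7]
opening: 0.211
grip_force: 30.0
```

```bash
python3 -m inch '[[[0,0,0.02],0,1],[[0,0,0.02],0,1],[[0,0,0.01],0,1],[[0,0,0],0,1],[[0,0,0],0,1],[[0,0,0],0,1],[[0,0,0],0,1],[[0,0,0],0,1],[[0,0,0],0,1],[[0,0,0],0,1]]'; python3 -c "
from cell import env,eyes
import numpy as np
f=[]
for i in range(4):
  eyes.read_camera('top');f.append(env.state()['ft_force'])
print(np.mean(f,0))"
```

```text
t: 21.95
eef_pos: [454.6, -0.3, 119.2]
tcp_rot: [3.142, 0.001, 3.064]
ft_force: [-1.9, -0.3, 14.9]
opening: 0.209
grip_force: 30.0
[-2.43040175  0.43565305 15.5774198 ]
```

```bash
cat > f.py <<'E'
from cell import env,eyes
import numpy as np
f=[]
for i in range(6):
  eyes.read_camera('top');s=env.state();f.append(list(s['ft_force'])+[s['eef_pos'][2]])
print(np.round(np.mean(f,0),2))
E
python3 -m inch '[[[0,0,-0.01],0,1],[[0,0,0],0,1],[[0,0,0],0,1],[[0,0,0],0,1],[[0,0,0],0,1],[[0,0,0],0,1],[[0,0,0],0,1],[[0,0,0],0,1],[[0,0,0],0,1],[[0,0,0],0,1]]'|grep ft; python3 f.py
python3 -m inch '[[[0,0,-0.01],0,1],[[0,0,0],0,1],[[0,0,0],0,1],[[0,0,0],0,1],[[0,0,0],0,1],[[0,0,0],0,1],[[0,0,0],0,1],[[0,0,0],0,1],[[0,0,0],0,1],[[0,0,0],0,1]]'|grep ft; python3 f.py
```

```text
ft_force: [-1.6, 0.1, 10.2]
[ -1.11   0.38  10.42 119.51]
ft_force: [0.5, 0.5, 3.8]
[-5.000e-02  1.700e-01  4.750e+00  1.198e+02]
```

At TCP z 119.8 the force is about 5 N, and it climbs steeply below that, so the button is at its hard stop. I'll press slightly into the stop and hold for more than 3 s.

```bash
python3 -m inch '[[[0,0,0.01],0,1],[[0,0,0],0,1],[[0,0,0],0,1],[[0,0,0],0,1],[[0,0,0],0,1],[[0,0,0],0,1],[[0,0,0],0,1],[[0,0,0],0,1],[[0,0,0],0,1],[[0,0,0],0,1]]'|grep ft
python3 -m inch '[[[0,0,0],0,1],[[0,0,0],0,1],[[0,0,0],0,1],[[0,0,0],0,1],[[0,0,0],0,1],[[0,0,0],0,1],[[0,0,0],0,1],[[0,0,0],0,1],[[0,0,0],0,1],[[0,0,0],0,1]]'|grep ft
python3 -m inch '[[[0,0,0],0,1],[[0,0,0],0,1],[[0,0,0],0,1],[[0,0,0],0,1],[[0,0,0],0,1],[[0,0,0],0,1],[[0,0,0],0,1],[[0,0,0],0,1],[[0,0,0],0,1],[[0,0,0],0,1]]'|grep ft
python3 -m inch '[[[0,0,0],0,1],[[0,0,0],0,1],[[0,0,0],0,1],[[0,0,0],0,1],[[0,0,0],0,1],[[0,0,0],0,1],[[0,0,0],0,1],[[0,0,0],0,1],[[0,0,0],0,1],[[0,0,0],0,1]]'; python3 f.py
python3 - <<'E'
from h import *
p=eyes.read_camera("wrist");c=proj(p,[457,0,47])[0].astype(int)
a=cv2.resize(p["pixels"][c[0]-25:c[0]+25,c[1]-25:c[1]+25,::-1],(400,400),interpolation=cv2.INTER_CUBIC)
q=eyes.read_camera("scene")
b=cv2.resize(q["pixels"][145:245,135:235,::-1],(400,400),interpolation=cv2.INTER_CUBIC)
cv2.imwrite("pics/z7.png",np.hstack([a,b]))
E
```

```text
ft_force: [-0.7, -0.7, 9.4]
ft_force: [-1.2, 0.2, 10.2]
ft_force: [-1.3, -0.4, 9.8]
t: 30.25
eef_pos: [454.5, -0.2, 119.5]
tcp_rot: [3.142, 0.0, 3.064]
ft_force: [-1.4, 0.7, 9.2]
opening: 0.208
grip_force: 30.0
[ -1.16   0.45  10.04 119.49]
```

View pics/z7.png

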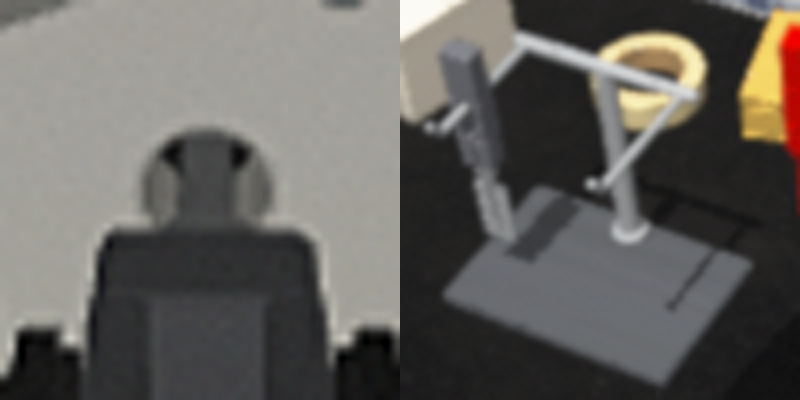

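The rod is deep in the round hole at (206,180), pushing steadily at about 10 N. The spatula with its blade still hangs on the left hook at (470,130).

```bash
python3 -c "
from cell import env
print(env.job_done())"
```

```text
the job is handed in; nothing more can be done
None
```

The job is handed in: the gripper still holds the reset pin with its rod in the round hole, pressing at a steady 10 N or so against what the force readings show is the button's stop, for over 4 s; the spatula still hangs on its hook and the square-hole button was not touched.

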